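# Index the rotary sample stage by one division

## Robot

A 6-joint arm with a two-finger parallel gripper is mounted at the origin on the work surface. World frame = base frame: x ahead of the robot, y to its left, z up, the work surface at z = 0. Lengths are in m, angles in rad, forces in N, time in s.
With the tool pointing down it reaches from about 0.3 to 0.775 m from the base axis. Payload 14.6 kg.
Tool frame: the origin (TCP) lies on the centre line of the jaws, within the pads' length; the fingertips stand 19 mm ahead of it and the grasp point (between the pads) is the TCP; y points along the fingers, x is the direction in which the jaws open and shut, and the axes are right-handed (so a half turn about y gives the same grasp; the last joint's range is limited). The gripper opens to 94 mm and grips with 3 to 60 N. Pads are 16 mm wide; open, the fingers measure 119 mm over their backs; the gripper's body (75 mm by 177 mm) begins 78 mm behind the grasp point.
Start: joints at [1.039, 0.3, 1.521, -0, 1.321, -0.067], TCP at [0.247, 0.492, 0.224] pointing down, gripper open.
Joint ranges: [-3.03, 3.03], [-0.79, 2.21], [0.23, 2.52], [-1.04, 4.18], [0, 3.07], [-2.55, 2.55]. Speed limits (rad/s): [2.22, 2.22, 2.57, 3.14, 3.14, 3.14].

## Interface

Orientations are given as [roll, pitch, yaw] about the fixed x, y, z axes, in that order (R = Rz(yaw) Ry(pitch) Rx(roll)).
In Python, from station import get_obs, cams, workorder gives the robot as it stands.
- The arm moves only by the shell command python3 -m handwheel 'ROWS' [FORCE]. ROWS is JSON, a list of rows, each an object of numbers: "fingers": the opening, from -1 (shut) to 1 (fully open); "x", "y", "z": the shift along the tool's x, y, z in m; "spin": the turn about the tool's y in degrees. In form: [{"fingers": .., "x": .., "y": .., "z": .., "spin": ..}, ...]. A call has exactly 10 rows; each row is the pose to reach, as a shift and turn from the pose commanded when the call began, along the tool's axes at that moment; what a row does not reach only later rows make up. A row lasts 1/10 s, in which the tool goes at most 50 mm and 8.59 degrees, less where a joint would pass 70% of its speed; a pose out of reach is approached as far as the arm can. A call with a gripper value outside its range is refused whole. The fingers move at their own pace and stop on an object; FORCE is the grip in N (left out, the last holds). Time passes only in rows, so rows that repeat a pose let the fingers close, or fill a call up. It gives the time, the measured TCP pose, the force and the opening at its end, in the units of the state.
- get_obs(): the state, without advancing time (a new reading comes with each control period).
- cams.camera(name): name is "side" or "top" or "wrist"; returns (picture, depth): 384x512x3 uint8, red, green, blue; 384x512 float32, m along the optical axis (not along the pixel's ray), 0 where there is no reading.
- cams.get_calibration(name): a dict with "fx", "fy", "cx", "cy" (pixels), "view" (4x4, takes a point from world to camera coordinates). Camera axes: x right, y down, z forward; pixel columns grow to the right and rows downward; lengths in m; the calibration is good to about 2 mm. A picture is of the moment at which its call begins: read the wrist's pose just before it. get_calibration takes no time and is no camera call; for the wrist camera it gives the pose at the moment of the call.
- workorder.hand_in(): hands the job in, once; it reports no verdict.
The state is a dict: "time_s": time; "qpos": joint angles; "joint_vel": joint speeds; "tau": joint torques, N m; "ee_pos": TCP position; "eef_rot": TCP orientation; "force": force on the tool from outside, world axes, zero at the start; "moment": the same for the moment, N m; "grip_width": finger opening in m.
Only numpy, scipy, OpenCV 4.12 (cv2) and the standard library are available. Lean on these libraries where they do the work, as an engineer would, in place of code of your own. Each camera call takes 0.05 s, during which the arm holds its last target. There are 200 camera calls.

## Task

Advance the rotary sample stage by one division: turn its orange-handled crank clockwise (seen from above), about three full turns, until the orange line on the black turntable points at the white index tab, then let go of the crank and leave the line standing there. Do not turn the blue-handled crank of the lift stage.

Things in the scene. Friction and masses are not known exactly. Their poses are not given: they have to be found in the camera images.
- turntable (a joint): Black turntable, 150 mm across, ten divisions of 36 degrees: thin white ticks and one broad orange line. Rad: 0 = orange line points at the white index tab; starts between -0.76 and -0.50, grows as the crank turns clockwise from above. Worm-driven 30:1: one crank turn = 12 degrees (0.209 rad), three turns = one division. Stays where left; cannot be pushed round by hand.
- crank_grip (a point): Centre of the ORANGE crank handle: an upright cylinder 20 mm across, 45 mm tall, spinning freely on its pin, so the gripper need not turn. 130 mm above the work surface. It circles the hub at 32 mm radius, starts anywhere on the circle; 2 to 4 N carries it round. Its crank disc is 90 mm across, top at 105 mm (108 mm at the centre); nothing else on the stage stands higher.
- crank_hub (a point): Fixed point on the vertical axis of the orange crank, at the height of the handle's centre (130 mm): centre of the handle's circle. The turntable's centre lies 130 mm from this axis, on the side away from the robot (top 67 mm above the work surface); the fixed white index tab, 22 mm wide and 70 mm high, stands at its rim, farther out on the same line.
- lift_grip (a point): Centre of the BLUE crank handle of the lift stage, a like crank of the same sizes beside a square black platform with a glass slide: the bystander, not to be turned. Either stage may stand on the left or the right.

How it is judged:
At the end, for the whole second after the job is handed in: The orange line of the turntable points at the white index tab to within 8 degrees (0.14 rad) either side and the turntable is at rest (below 0.02 rad/s) (value of joint turntable between -0.14 and 0.14 rad and velocity of joint turntable between -0.02 and 0.02 rad/s); the robot touches nothing.
It fails at once if the blue-handled crank of the lift stage was turned (its handle moved more than 15 mm) (distance of lift_grip from where it was at the start of the episode above 0.015 m).
It also fails if it takes over 61 s, if anything falls off the work surface, if the arm or the gripper's body presses on something with over 40 N, if the wrist force passes 120 N, or if a joint passes its speed limit or range.

## Working session

There is one attempt and no reset: what is moved stays moved. The work goes in short steps, Python scripts to look and compute and a shell command to move; the robot and the scene stay as the last step left them, time stands still between calls to the robot, and variables do not carry over. Pictures are saved under pics/ and viewed, about 8 in all and at most 12, crops included, and the job is handed in when it is done.

```bash
mkdir -p pics; ls
cat > h.py <<'E'
import numpy as np, cv2
from station import get_obs, cams, workorder
def snap(n,name):
    c=cams.get_calibration(n); im,d=cams.camera(n)
    cv2.imwrite(f'pics/{name}.png',im[:,:,::-1]); return im,d,c
def ray(c,u,v,z):
    V=np.array(c['view']);R=V[:3,:3];o=-R.T@V[:3,3]
    r=R.T@np.array([(u-c['cx'])/c['fx'],(v-c['cy'])/c['fy'],1]);return o+r*(z-o[2])/r[2]
def proj(c,p):
    q=np.array(c['view'])@np.r_[p,1];return c['fx']*q[0]/q[2]+c['cx'],c['fy']*q[1]/q[2]+c['cy']
def mask(im,col):
    h=cv2.cvtColor(im,cv2.COLOR_RGB2HSV)
    return cv2.inRange(h,(5,140,90),(22,255,255)) if col=='o' else cv2.inRange(h,(98,120,60),(125,255,255))
def blobs(im,col):
    n,l,s,c=cv2.connectedComponentsWithStats(mask(im,col)); return [(s[i].tolist(),c[i].round(1).tolist()) for i in range(1,n) if s[i][4]>25]
E
python3 - <<'E'
from h import *
o=get_obs();print({k:np.round(v,3) for k,v in o.items()})
a=[]
for n in ('top','side'):
    im,d,c=snap(n,n+'1');a.append(im)
    for k in 'ob':
        for s,p in blobs(im,k): print(n,k,s,p,ray(c,*p,.13).round(3),ray(c,*p,.067).round(3),d[int(p[1]),int(p[0])])
cv2.imwrite('pics/both.png',np.vstack(a)[:,:,::-1][:, :])
E
```

```text
pics
{'time_s': np.float64(0.0), 'qpos': array([ 1.039,  0.3  ,  1.522, -0.   ,  1.321, -0.067]), 'joint_vel': array([-0.001, -0.001, -0.   ,  0.001,  0.001,  0.001]), 'tau': array([ 0.0000e+00, -5.3181e+01, -3.5274e+01,  7.1000e-02,  2.4000e-02,
       -0.0000e+00]), 'ee_pos': array([0.246, 0.491, 0.224]), 'eef_rot': array([-1.571e+00,  1.000e-03,  1.106e+00]), 'force': array([-1.093,  0.086, -0.202]), 'moment': array([ 0.046,  0.008, -0.018]), 'grip_width': np.float64(0.094)}
top o [19, 89, 8, 6, 37] [22.5, 91.8] [0.835 0.581 0.13 ] [0.856 0.619 0.067] 1.0928589
top o [33, 103, 8, 6, 35] [36.3, 105.7] [0.801 0.545 0.13 ] [0.819 0.581 0.067] 1.084544
top o [2, 117, 9, 6, 37] [6.1, 119.7] [0.767 0.617 0.13 ] [0.784 0.658 0.067] 1.0858964
top o [47, 117, 8, 6, 32] [50.2, 119.3] [0.767 0.51  0.13 ] [0.784 0.544 0.067] 1.0796629
top o [87, 141, 20, 18, 213] [96.5, 149.8] [0.693 0.395 0.13 ] [0.705 0.422 0.067] 1.1257784
top o [157, 143, 15, 18, 116] [163.7, 151.7] [0.687 0.235 0.13 ] [0.699 0.252 0.067] 1.0698848
top o [457, 179, 19, 33, 336] [466.1, 195.5] [ 0.582 -0.462  0.13 ] [ 0.58
[... 566 characters left out ...]
067] 0.9769331
side o [214, 154, 17, 10, 127] [222.0, 158.3] [0.619 0.207 0.13 ] [0.67  0.333 0.067] 1.2450913
side o [238, 163, 11, 9, 47] [243.4, 166.7] [0.646 0.139 0.13 ] [0.701 0.255 0.067] 1.0803308
side o [204, 182, 19, 22, 163] [212.8, 192.8] [0.534 0.057 0.13 ] [0.572 0.16  0.067] 1.0094461
side o [132, 255, 12, 14, 133] [137.9, 261.6] [ 0.342 -0.095  0.13 ] [ 0.351 -0.015  0.067] 0.8024788
side b [0, 100, 72, 51, 2445] [32.0, 126.2] [0.204 0.68  0.13 ] [0.192 0.878 0.067] 1.8492424
side b [271, 253, 11, 26, 233] [275.9, 265.7] [ 0.536 -0.208  0.13 ] [ 0.574 -0.145  0.067] 0.617783
side b [117, 286, 15, 15, 181] [124.6, 292.8] [ 0.309 -0.157  0.13 ] [ 0.312 -0.086  0.067] 0.68330014
```

View pics/top1.png

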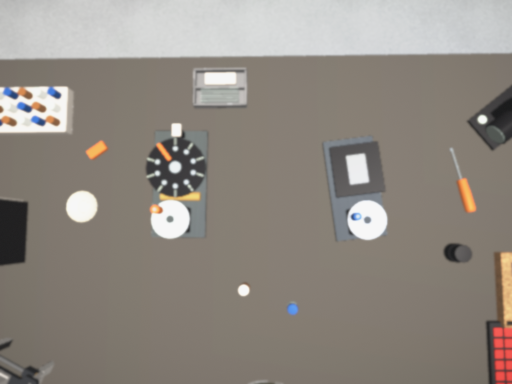

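Top view: rotary stage on the left. Crank disc is at about (170,219), orange handle (155,209), turntable (175,167), tab (176,130), and the line points up-left, to (160,147). The lift stage, with its blue handle at (357,216), is on the right. Now the exact positions.

```bash
cat >> h.py <<'E'
def table(im,c):
    """hub from white disc, turntable angle"""
    g=cv2.inRange(cv2.cvtColor(im,cv2.COLOR_RGB2HSV),(0,0,170),(180,60,255))
    n,l,s,q=cv2.connectedComponentsWithStats(g)
    return [(s[i].tolist(),q[i].round(1).tolist()) for i in range(1,n) if s[i][4]>60]
E
python3 - <<'E'
from h import *
im=cv2.imread('pics/top1.png')[:,:,::-1].copy();c=cams.get_calibration('top')
for s,q in table(im,c): print(s,q,ray(c,*q,.105).round(3),ray(c,*q,.067).round(3))
for s,q in blobs(im[190:225,140:200].copy(),'o'): print('handle',s,q)
h=cv2.cvtColor(im,cv2.COLOR_RGB2HSV);print(h[205:214:2,148:164:2].tolist())
m=cv2.inRange(h,(3,90,90),(22,255,255));m[:195]=0;m[225:]=0;m[:,:140]=0;m[:,200:]=0
ys,xs=np.nonzero(m);print(xs.min(),xs.max(),ys.min(),ys.max(),xs.mean(),ys.mean());print(ray(c,xs.mean(),ys.mean(),.15))
print('cam',np.linalg.inv(c['view'])[:3,3])
cv2.imwrite('pics/crop.png',cv2.resize(im[115:250,130:220],None,fx=4.4,fy=4.4,interpolation=cv2.INTER_CUBIC)[:,:,::-1])
E
```

```text
[0, 0, 512, 59, 28795] [250.8, 27.6] [1.    0.032 0.105] [1.019 0.034 0.067]
[197, 72, 50, 33, 1433] [221.3, 87.8] [0.849 0.104 0.105] [0.861 0.108 0.067]
[0, 86, 73, 47, 2411] [37.6, 110.6] [0.796 0.556 0.105] [0.807 0.577 0.067]
[478, 115, 9, 9, 68] [482.0, 119.1] [ 0.766 -0.518  0.105] [ 0.776 -0.537  0.067]
[171, 123, 11, 14, 147] [175.9, 129.4] [0.746 0.213 0.105] [0.755 0.222 0.067]
[346, 154, 23, 31, 572] [357.0, 168.7] [ 0.648 -0.221  0.105] [ 0.654 -0.228  0.067]
[169, 161, 12, 12, 112] [174.7, 166.6] [0.655 0.214 0.105] [0.661 0.223 0.067]
[66, 190, 32, 33, 821] [81.3, 206.1] [0.561 0.438 0.105] [0.563 0.455 0.067]
[150, 200, 40, 39, 1129] [170.5, 219.4] [0.529 0.222 0.105] [0.53  0.231 0.067]
[347, 200, 41, 40, 1194] [367.7, 219.7] [ 0.528 -0.243  0.105] [ 0.529 -0.251  0.067]
[237, 284, 13, 13, 123] [243.3, 289.9] [0.365 0.048 0.105] [0.36  0.051 0.067]
[[[16, 36, 134], [13, 56, 147], [10, 118, 221], [13, 135, 244], [11, 136, 236], [12, 57, 218], [20, 3, 243], [60, 1, 247]], [[16, 39, 136], [10, 121, 208], [16, 120, 246], [18, 80, 247], [17, 125, 247], [13, 154, 242], [9, 100, 204], [17, 15, 236]], [[14, 47, 140], [12, 138, 231], [18, 85, 247], [13, 17, 242], [17, 82, 247], [16, 158, 246], [11, 176, 200], [10, 77, 215]], [[15, 41, 136], [10, 120, 208], [16, 123, 247], [18, 87, 247], [18, 127, 247], [13, 169, 240], [11, 172, 191], [10, 74, 217]], [[17, 38, 134], [13, 56, 151], [14, 48, 240], [17, 38, 247], [14, 63, 243], [10, 69, 219], [11, 51, 218], [24, 5, 242]]]
149 199 195 212 171.5593220338983 201.2584745762712
[0.56898486 0.20955676 0.15      ]
cam [ 0.50503946 -0.0211328   1.1176139 ]
```

View pics/crop.png

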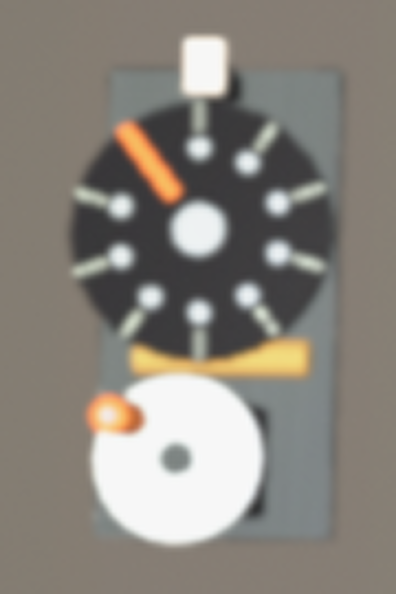

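The hub is near (0.530, 0.222), the stage axis runs along +x, and the handle is near (0.548, 0.249). The line stands about 37° short. I'll check the heights along the path before moving.

```bash
python3 - <<'E'
from h import *
im,d,c=snap('top','top2');V=np.linalg.inv(c['view'])
v,u=np.mgrid[:384,:512];P=np.stack([(u-c['cx'])/c['fx']*d,(v-c['cy'])/c['fy']*d,d],-1)@V[:3,:3].T+V[:3,3]
z=P[...,2]; m=(d>0)&(P[...,0]>.1)&(P[...,0]<.9)&(P[...,1]>-.1)&(P[...,1]<.65)&(z>.10)
n,l,s,q=cv2.connectedComponentsWithStats(m.astype(np.uint8))
for i in range(1,n):
    if s[i][4]>8: print(s[i],P[l==i].mean(0).round(3),z[l==i].max().round(3))
t=(abs(P[...,0]-.55)<.06)&(abs(P[...,1]-.25)<.05)&(z>.14)&(d>0);print('handle',t.sum(),P[t].mean(0))
dm=(abs(P[...,0]-.53)<.07)&(abs(P[...,1]-.222)<.07)&(z>.1)&(z<.110)&(d>0);Q=P[dm];print('disc',Q.min(0),Q.max(0),(Q.min(0)+Q.max(0))/2)
E
python3 -m handwheel '[{"fingers":1,"x":-0.01,"y":0,"z":-0.047,"spin":8},{"fingers":1,"x":-0.02,"y":0,"z":-0.095,"spin":16},{"fingers":1,"x":-0.03,"y":0,"z":-0.14,"spin":24},{"fingers":1,"x":-0.04,"y":0,"z":-0.19,"spin":32},{"fingers":1,"x":-0.05,"y":0,"z":-0.235,"spin":40},{"fingers":1,"x":-0.06,"y":0,"z":-0.28,"spin":48},{"fingers":1,"x":-0.07,"y":0,"z":-0.33,"spin":56},{"fingers":1,"x":-0.081,"y":0,"z":-0.378,"spin":63.4},{"fingers":1,"x":-0.081,"y":0,"z":-0.378,"spin":63.4},{"fingers":1,"x":-0.081,"y":0,"z":-0.378,"spin":63.4}]' 25
```

```text
[  0 197   6  68 228] [0.514 0.629 0.107] 0.119
[ 150  200   39   38 1138] [0.531 0.224 0.108] 0.157
[  0 338  13  12 109] [0.272 0.533 0.224] 0.246
[  0 355  54  29 864] [0.245 0.436 0.321] 0.375
handle 71 [0.55141965 0.24745471 0.15169073]
disc [0.48718374 0.18016907 0.10035621] [0.57510414 0.26973003 0.10999752] [0.53114394 0.22494955 0.10517687]
time_s: 1.15
ee_pos: [0.5483, 0.2491, 0.2238]
eef_rot: [-1.571, 0.001, -0.001]
force: [-0.2, -0.2, -0.2]
grip_width: 0.094
```

Run:
```python
from h import *
im,d,c=snap('wrist','w1')
V=np.linalg.inv(c['view']);print(V[:3,3].round(3))
v,u=np.mgrid[:384,:512];P=np.stack([(u-c['cx'])/c['fx']*d,(v-c['cy'])/c['fy']*d,d],-1)@V[:3,:3].T+V[:3,3]
t=(abs(P[...,0]-.53)<.08)&(abs(P[...,1]-.224)<.08)&(d>0);z=P[...,2]
for lo,hi in((.147,.158),(.1,.112)):
    Q=P[t&(z>lo)&(z<hi)]
    if len(Q): print(lo,len(Q),Q.mean(0).round(4),((Q.min(0)+Q.max(0))/2).round(4),np.ptp(Q,axis=0).round(3))
```

```text
[0.548 0.327 0.384]
0.147 429 [0.5516 0.2515 0.1532] [0.5516 0.2506 0.1519] [0.019 0.019 0.01 ]
0.1 5042 [0.5283 0.2268 0.1054] [0.5306 0.2264 0.106 ] [0.089 0.09  0.012]
```

View pics/w1.png

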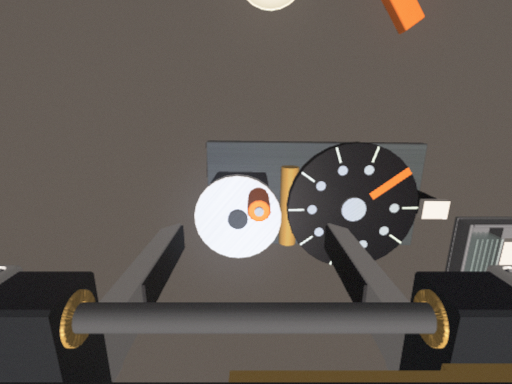

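The wrist view shows the disc at (238,216), the handle at (259,211), and the line pointing up-right of the tab at (435,210). From depth, the handle is at (0.5515, 0.2505) and the hub at (0.5306, 0.226), r = 32 mm, about 49°. Next I go down and grip.

```bash
python3 -m handwheel '[{"fingers":1,"x":0.003,"y":0.02,"z":0.001,"spin":0},{"fingers":1,"x":0.003,"y":0.045,"z":0.001,"spin":0},{"fingers":1,"x":0.003,"y":0.07,"z":0.001,"spin":0},{"fingers":1,"x":0.003,"y":0.091,"z":0.001,"spin":0},{"fingers":1,"x":0.003,"y":0.091,"z":0.001,"spin":0},{"fingers":-0.58,"x":0.003,"y":0.091,"z":0.001,"spin":0},{"fingers":-0.8,"x":0.003,"y":0.091,"z":0.001,"spin":0},{"fingers":-0.8,"x":0.003,"y":0.091,"z":0.001,"spin":0},{"fingers":-0.8,"x":0.003,"y":0.091,"z":0.001,"spin":0},{"fingers":-0.8,"x":0.003,"y":0.091,"z":0.001,"spin":0}]' 25
python3 - <<'E'
import numpy as np
for s in (49,49-180):
  a0=np.radians(s)
  for k in range(1,11):
    a=a0-np.radians(18*k);print(s,k,(.032*np.array([np.cos(a)-np.cos(a0),np.sin(a)-np.sin(a0)])).round(4))
E
```

```text
time_s: 2.2
ee_pos: [0.5512, 0.2509, 0.1339]
eef_rot: [-1.571, -0.001, -0.0]
force: [-0.8, 1.0, -0.7]
grip_width: 0.0573
49 1 [ 0.0064 -0.0077]
49 2 [ 0.0102 -0.017 ]
49 3 [ 0.0109 -0.0269]
49 4 [ 0.0085 -0.0367]
49 5 [ 0.0032 -0.0451]
49 6 [-0.0045 -0.0516]
49 7 [-0.0138 -0.0553]
49 8 [-0.0238 -0.056 ]
49 9 [-0.0335 -0.0536]
49 10 [-0.042  -0.0483]
-131 1 [-0.0064  0.0077]
-131 2 [-0.0102  0.017 ]
-131 3 [-0.0109  0.0269]
-131 4 [-0.0085  0.0367]
-131 5 [-0.0032  0.0451]
-131 6 [0.0045 0.0516]
-131 7 [0.0138 0.0553]
-131 8 [0.0238 0.056 ]
-131 9 [0.0335 0.0536]
-131 10 [0.042  0.0483]
```

```bash
python3 -m handwheel '[{"fingers":-0.8,"x":0,"y":0,"z":0,"spin":0},{"fingers":-0.8,"x":0,"y":0,"z":0,"spin":0},{"fingers":-0.8,"x":0,"y":0,"z":0,"spin":0},{"fingers":-0.8,"x":0,"y":0,"z":0,"spin":0},{"fingers":-0.8,"x":0,"y":0,"z":0,"spin":0},{"fingers":-0.8,"x":0,"y":0,"z":0,"spin":0},{"fingers":-0.8,"x":0,"y":0,"z":0,"spin":0},{"fingers":-0.8,"x":0,"y":0,"z":0,"spin":0},{"fingers":-0.8,"x":0,"y":0,"z":0,"spin":0},{"fingers":-0.8,"x":0,"y":0,"z":0,"spin":0}]' 25
```

```text
time_s: 3.2
ee_pos: [0.5512, 0.2508, 0.1335]
eef_rot: [-1.571, -0.0, -0.001]
force: [3.7, 0.9, -1.5]
grip_width: 0.0198
```

Gripped (19.8 mm). First half turn.

```bash
python3 -m handwheel '[{"fingers":-0.8,"x":0.0064,"y":0,"z":-0.0077,"spin":0},{"fingers":-0.8,"x":0.0102,"y":0,"z":-0.017,"spin":0},{"fingers":-0.8,"x":0.0109,"y":0,"z":-0.0269,"spin":0},{"fingers":-0.8,"x":0.0085,"y":0,"z":-0.0367,"spin":0},{"fingers":-0.8,"x":0.0032,"y":0,"z":-0.0451,"spin":0},{"fingers":-0.8,"x":-0.0045,"y":0,"z":-0.0516,"spin":0},{"fingers":-0.8,"x":-0.0138,"y":0,"z":-0.0553,"spin":0},{"fingers":-0.8,"x":-0.0238,"y":0,"z":-0.056,"spin":0},{"fingers":-0.8,"x":-0.0335,"y":0,"z":-0.0536,"spin":0},{"fingers":-0.8,"x":-0.042,"y":0,"z":-0.0483,"spin":0}]' 25
```

```text
time_s: 4.2
ee_pos: [0.5086, 0.203, 0.1335]
eef_rot: [-1.57, -0.001, -0.001]
force: [10.5, 7.9, -7.4]
grip_width: 0.0192
```

```bash
python3 -m handwheel '[{"fingers":-0.8,"x":-0.0054,"y":0,"z":0.0077,"spin":0},{"fingers":-0.8,"x":-0.0092,"y":0,"z":0.017,"spin":0},{"fingers":-0.8,"x":-0.0099,"y":0,"z":0.0269,"spin":0},{"fingers":-0.8,"x":-0.0075,"y":0,"z":0.0367,"spin":0},{"fingers":-0.8,"x":-0.0022,"y":0,"z":0.0451,"spin":0},{"fingers":-0.8,"x":0.0055,"y":0,"z":0.0516,"spin":0},{"fingers":-0.8,"x":0.0148,"y":0,"z":0.0553,"spin":0},{"fingers":-0.8,"x":0.0248,"y":0,"z":0.056,"spin":0},{"fingers":-0.8,"x":0.0345,"y":0,"z":0.0536,"spin":0},{"fingers":-0.8,"x":0.042,"y":0,"z":0.0483,"spin":0}]' 25
python3 - <<'E'
from h import *
im,d,c=snap('wrist','w2');print(get_obs()['force'].round(1))
E
```

```text
time_s: 5.2
ee_pos: [0.5508, 0.2514, 0.1334]
eef_rot: [-1.571, 0.002, 0.0]
force: [-4.1, -1.3, 1.9]
grip_width: 0.0197
[ 0.6 -2.7  1.6]
```

View pics/w2.png

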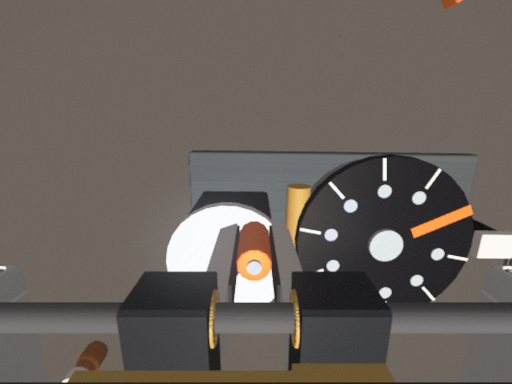

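The handle is held at (254,255). The line has moved toward the tab and now points to (470,212), about 22–25° short. Two more turns.

```bash
python3 -m handwheel '[{"fingers":-0.8,"x":0.0064,"y":0,"z":-0.0077,"spin":0},{"fingers":-0.8,"x":0.0102,"y":0,"z":-0.017,"spin":0},{"fingers":-0.8,"x":0.0109,"y":0,"z":-0.0269,"spin":0},{"fingers":-0.8,"x":0.0085,"y":0,"z":-0.0367,"spin":0},{"fingers":-0.8,"x":0.0032,"y":0,"z":-0.0451,"spin":0},{"fingers":-0.8,"x":-0.0045,"y":0,"z":-0.0516,"spin":0},{"fingers":-0.8,"x":-0.0138,"y":0,"z":-0.0553,"spin":0},{"fingers":-0.8,"x":-0.0238,"y":0,"z":-0.056,"spin":0},{"fingers":-0.8,"x":-0.0335,"y":0,"z":-0.0536,"spin":0},{"fingers":-0.8,"x":-0.042,"y":0,"z":-0.0483,"spin":0}]' 25
python3 -m handwheel '[{"fingers":-0.8,"x":-0.0064,"y":0,"z":0.0077,"spin":0},{"fingers":-0.8,"x":-0.0102,"y":0,"z":0.017,"spin":0},{"fingers":-0.8,"x":-0.0109,"y":0,"z":0.0269,"spin":0},{"fingers":-0.8,"x":-0.0085,"y":0,"z":0.0367,"spin":0},{"fingers":-0.8,"x":-0.0032,"y":0,"z":0.0451,"spin":0},{"fingers":-0.8,"x":0.0045,"y":0,"z":0.0516,"spin":0},{"fingers":-0.8,"x":0.0138,"y":0,"z":0.0553,"spin":0},{"fingers":-0.8,"x":0.0238,"y":0,"z":0.056,"spin":0},{"fingers":-0.8,"x":0.0335,"y":0,"z":0.0536,"spin":0},{"fingers":-0.8,"x":0.042,"y":0,"z":0.0483,"spin":0}]' 25
python3 -m handwheel '[{"fingers":-0.8,"x":0.0064,"y":0,"z":-0.0077,"spin":0},{"fingers":-0.8,"x":0.0102,"y":0,"z":-0.017,"spin":0},{"fingers":-0.8,"x":0.0109,"y":0,"z":-0.0269,"spin":0},{"fingers":-0.8,"x":0.0085,"y":0,"z":-0.0367,"spin":0},{"fingers":-0.8,"x":0.0032,"y":0,"z":-0.0451,"spin":0},{"fingers":-0.8,"x":-0.0045,"y":0,"z":-0.0516,"spin":0},{"fingers":-0.8,"x":-0.0138,"y":0,"z":-0.0553,"spin":0},{"fingers":-0.8,"x":-0.0238,"y":0,"z":-0.056,"spin":0},{"fingers":-0.8,"x":-0.0335,"y":0,"z":-0.0536,"spin":0},{"fingers":-0.8,"x":-0.042,"y":0,"z":-0.0483,"spin":0}]' 25
python3 -m handwheel '[{"fingers":-0.8,"x":-0.0064,"y":0,"z":0.0077,"spin":0},{"fingers":-0.8,"x":-0.0102,"y":0,"z":0.017,"spin":0},{"fingers":-0.8,"x":-0.0109,"y":0,"z":0.0269,"spin":0},{"fingers":-0.8,"x":-0.0085,"y":0,"z":0.0367,"spin":0},{"fingers":-0.8,"x":-0.0032,"y":0,"z":0.0451,"spin":0},{"fingers":-0.8,"x":0.0045,"y":0,"z":0.0516,"spin":0},{"fingers":-0.8,"x":0.0138,"y":0,"z":0.0553,"spin":0},{"fingers":-0.8,"x":0.0238,"y":0,"z":0.056,"spin":0},{"fingers":-0.8,"x":0.0335,"y":0,"z":0.0536,"spin":0},{"fingers":-0.8,"x":0.042,"y":0,"z":0.0483,"spin":0}]' 25
python3 - <<'E'
from h import *
im,d,c=snap('wrist','w3');m=mask(im,'o');n,l,s,q=cv2.connectedComponentsWithStats(m)
for i in range(1,n):
    if s[i][4]>60:
        v,u=np.nonzero(l==i);W=np.array([ray(c,a,b,.067)[:2] for a,b in zip(u,v)])
        (x0,y0),(w,h),ang=cv2.minAreaRect((W*1000).astype(np.float32));ev=np.linalg.eigh(np.cov(W.T))[1][:,1]
        print(s[i],q[i].round(),W.mean(0).round(4),w,h,'axis deg',np.degrees(np.arctan(ev[1]/ev[0])))
E
```

```text
time_s: 6.25
ee_pos: [0.5086, 0.203, 0.1335]
eef_rot: [-1.57, -0.001, -0.001]
force: [9.4, 6.3, -6.7]
grip_width: 0.0193
time_s: 7.25
ee_pos: [0.5506, 0.2515, 0.1334]
eef_rot: [-1.571, 0.001, 0.0]
force: [-4.5, -2.5, 2.3]
grip_width: 0.0197
time_s: 8.25
ee_pos: [0.5086, 0.203, 0.1335]
eef_rot: [-1.57, -0.001, -0.001]
force: [10.2, 7.6, -6.9]
grip_width: 0.0195
time_s: 9.25
ee_pos: [0.5506, 0.2515, 0.1334]
eef_rot: [-1.571, 0.001, 0.0]
force: [-4.0, -1.4, 2.3]
grip_width: 0.0193
[441   0  22  10 125] [450.   3.] [0.685  0.4039] 5.426677227020264 14.384217262268066 axis deg 5.9610455748057865
[287 187  10  54 306] [291. 210.] [0.5813 0.2546] 6.744974613189697 46.35251235961914 axis deg -89.00411207709695
[303 188   7  19  76] [306. 195.] [0.5928 0.2673] 4.8780903816223145 15.0699462890625 axis deg 82.77507982631786
[ 236  222   36   58 1181] [256. 252.] [0.5521 0.2162] 30.407548904418945 53.75963592529297 axis deg 82.50023186701667
[412 238  62  12 689] [442. 244.] [0.7112 0.2243] 10.20034408569336 51.60230255126953 axis deg 1.3379420765057286
[ 77 354  23  18 190] [ 89. 362.] [0.3905 0.0995] 18.20638084411621 20.0867919921875 axis deg -32.36568482754517
[ 253  364  138   18 1183] [330. 374.] [0.6253 0.0855] 20.8120059967041 134.91233825683594 axis deg 1.8325124598180298
[183 371  38  11 118] [200. 376.] [0.4976 0.0823] 36.93482208251953 12.16219425201416 axis deg 3.8478655171774996
```

View pics/w3.png

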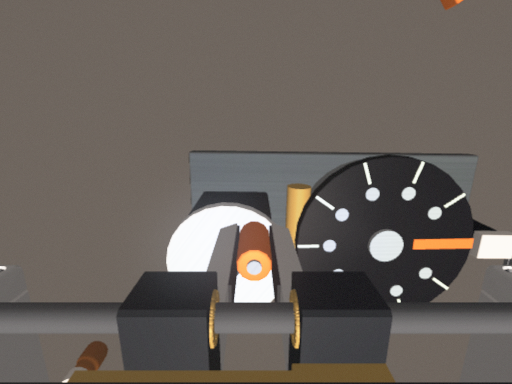

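The line (412–474, 244) points at the tab (495,246), within about 1–2°. Now I release and lift straight up.

```bash
python3 -m handwheel '[{"fingers":0.5,"x":0,"y":0,"z":0,"spin":0},{"fingers":0.5,"x":0,"y":0,"z":0,"spin":0},{"fingers":0.5,"x":0,"y":0,"z":0,"spin":0},{"fingers":0.5,"x":0,"y":0,"z":0,"spin":0},{"fingers":0.5,"x":0,"y":0,"z":0,"spin":0},{"fingers":0.5,"x":0,"y":0,"z":0,"spin":0},{"fingers":0.5,"x":0,"y":0,"z":0,"spin":0},{"fingers":0.5,"x":0,"y":-0.02,"z":0,"spin":0},{"fingers":0.5,"x":0,"y":-0.05,"z":0,"spin":0},{"fingers":0.5,"x":0,"y":-0.09,"z":0,"spin":0}]' 25
python3 -m handwheel '[{"fingers":0.5,"x":0,"y":-0.02,"z":0,"spin":0},{"fingers":0.5,"x":0,"y":-0.04,"z":0,"spin":0},{"fingers":0.5,"x":0,"y":-0.06,"z":0,"spin":0},{"fingers":0.5,"x":0,"y":-0.06,"z":0,"spin":0},{"fingers":0.5,"x":0,"y":-0.06,"z":0,"spin":0},{"fingers":0.5,"x":0,"y":-0.06,"z":0,"spin":0},{"fingers":0.5,"x":0,"y":-0.06,"z":0,"spin":0},{"fingers":0.5,"x":0,"y":-0.06,"z":0,"spin":0},{"fingers":0.5,"x":0,"y":-0.06,"z":0,"spin":0},{"fingers":0.5,"x":0,"y":-0.06,"z":0,"spin":0}]' 25
python3 - <<'E'
from h import *
print(get_obs()['joint_vel'].round(3))
im,d,c=snap('wrist','w4');m=mask(im,'o');n,l,s,q=cv2.connectedComponentsWithStats(m)
for i in range(1,n):
    if s[i][4]>60:
        v,u=np.nonzero(l==i);W=np.array([ray(c,a,b,.067)[:2] for a,b in zip(u,v)]);ev=np.linalg.eigh(np.cov(W.T))[1][:,1]
        print(s[i],W.mean(0).round(4),'axis deg',np.degrees(np.arctan(ev[1]/ev[0])))
for s,q in table(im,c): print(s,q,ray(c,*q,.07).round(3),ray(c,*q,.105).round(3))
E
```

```text
time_s: 10.3
ee_pos: [0.5505, 0.2505, 0.2231]
eef_rot: [-1.572, 0.003, -0.001]
force: [0.5, -0.6, -0.1]
grip_width: 0.0709
time_s: 11.3
ee_pos: [0.5511, 0.2508, 0.2833]
eef_rot: [-1.571, 0.0, -0.001]
force: [-0.5, -0.8, -0.1]
grip_width: 0.0701
[ 0.001 -0.001 -0.002  0.004 -0.001 -0.001]
[ 359    0   38   47 1006] [0.6947 0.4319] axis deg -54.080075548859654
[246 185  18  17 163] [0.5522 0.2294] axis deg -39.17922777702552
[353 192  39   8 302] [0.7111 0.2244] axis deg 0.13707639750650344
[375 290  27  59 462] [0.7601 0.0275] axis deg -75.4967067334698
[109 302   8  20  68] [0.3357 0.0398] axis deg 71.89996346638534
[107 335  12  13  64] [ 0.3274 -0.015 ] axis deg -74.26375481577867
[ 241  364  263   18 2444] [ 0.7719 -0.079 ] axis deg 1.2676332513914264
[223 372  18  10  81] [ 0.5149 -0.0825] axis deg 6.764718781268154
[236, 0, 61, 29, 1285] [265.6, 11.3] [0.565 0.443 0.07 ] [0.563 0.432 0.105]
[202, 167, 73, 70, 3470] [236.0, 202.9] [0.527 0.215 0.07 ] [0.529 0.226 0.105]
[326, 187, 22, 20, 331] [336.3, 196.4] [0.662 0.224 0.07 ] [0.651 0.234 0.105]
[394, 189, 25, 17, 373] [406.0, 197.1] [0.755 0.223 0.07 ] [0.736 0.233 0.105]
[457, 224, 12, 53, 83] [462.2, 249.7] [0.845 0.145 0.07 ] [0.818 0.163 0.105]
[461, 227, 29, 46, 893] [474.7, 249.3] [0.863 0.146 0.07 ] [0.834 0.163 0.105]
```

View pics/w4.png

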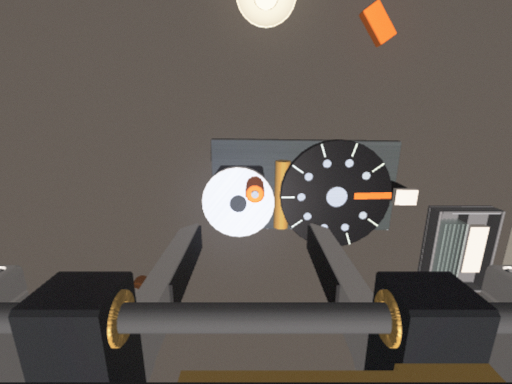

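The gripper is clear of the handle. The line (353–392, 196) points at the tab (406,197): line at 0.1°, and the direction from turntable centre to tab at −0.6°. Handing in.

```bash
python3 -c "
from station import workorder
print(workorder.hand_in())"
```

```text
the job is handed in; nothing more can be done
None
```

I turned the orange crank three full turns clockwise, let go of it and lifted straight up about 150 mm. I handed the job in at about 11.4 s; no verdict is reported.

- **Turntable:** in the last wrist picture the orange line lies at 0.1° and the direction to the white tab at −0.6°. That is about 1° off, well inside the 8° allowed.
- **Robot:** the force reading was back to about zero, the arm was at rest and the gripper was open clear of the handle. While cranking, the end-of-call force readings peaked at about 15 N.
- **Blue crank:** the arm never went near it, but I did not take a separate picture to confirm it stayed put.
- **Disagreement:** the first hub positions from the top and wrist cameras differed by 2–4 mm. I used the wrist camera's.

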